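# Stand the squeegees in their drip trays

### The arm

A 7-joint arm with a two-finger parallel gripper is mounted at the origin on the work surface. World frame = base frame: x ahead of the robot, y to its left, z up, the work surface at z = 0. Lengths are in mm, angles in rad, forces in N, time in s.
With the tool pointing down it reaches from about 400 to 875 mm from the base axis. Payload 4.4 kg.
Tool frame: the origin (TCP) lies midway between the tips of the shut fingers; the grasp point (between the pads) lies 19 mm behind it; z points along the fingers, y is the line along which they close (so a half turn about z gives the same grasp; the last joint's range is limited). The gripper opens to 85 mm and grips with 20 to 120 N. Pads are 22 mm wide; open, the fingers measure 114 mm over their backs; the gripper's body (76 mm by 85 mm) begins 54 mm behind the grasp point. The pads swing forward as they close: fully open they stand 13 mm farther back than shut.
Start: joints at [1.171, 0.628, 0.038, 1.517, -0.027, 0.996, -0.02], TCP at [212.991, -614.128, 231.313] pointing down, gripper open.
Joint ranges: [-3.06, 3.06], [-0.37, 2.12], [-1.25, 1.32], [0.18, 2.47], [-1.1, 4.24], [0.23, 1.98], [-2.94, 2.94]. Speed limits (rad/s): [2.57, 2.57, 3.14, 3.14, 3.14, 3.14, 3.14].

### API

Orientations are given as [roll, pitch, yaw] about the fixed x, y, z axes, in that order (R = Rz(yaw) Ry(pitch) Rx(roll)).
In Python, from cell import readout, optics, order gives the robot as it stands.
- The arm moves only by the shell command python3 -m jog 'ROWS'. ROWS is a JSON object of lists of equal length, an entry for each row: "claw": the opening, from 0 (shut) to 1 (fully open); "xyz": the shift along the tool's x, y, z each as a share of 0.1 m, from -1 to 1, a list of three; "twist": the turn, a rotation vector about the tool's x, y, z each as a share of 180 degrees, from -1 to 1, a list of three. A call has 1 to 12 rows; each row shifts and turns the commanded pose from where the row before left it, along the tool's axes as they then stand; what a row does not reach is not made up. A row lasts 1/8 s, in which the tool goes at most 62.5 mm and 10.7 degrees, less where a joint would pass 70% of its speed; a pose out of reach is approached as far as the arm can. A call with a number of a shift or a turn outside -1 to 1 is refused whole. A call with a gripper value outside its range is refused whole. The fingers move at their own pace and stop on an object; the grip force is fixed at half the most. Time passes only in rows, so rows that do not move let the fingers close. It gives the time, the measured TCP pose, the force, the opening and the grip force at its end, in the units of the state.
- readout.read_state(): the state, without advancing time (a new reading comes with each control period).
- optics.get_image(name): name is "scene" or "side" or "wrist"; returns a dict with "color" (384x512x3 uint8, red, green, blue), "fovy" (degrees; the focal length in pixels is half the picture's height over the tangent of half this angle, whatever the lens; pixels are square), "cx", "cy" (the principal point, pixels), "view" (4x4, takes a point from world to camera coordinates). Camera axes: x right, y up, looking along -z (the intrinsics and any distortion apply to the point x, -y, -z); pixel columns grow to the right and rows downward; lengths in mm; the calibration is good to about 2 mm. A picture is of the moment at which its call begins. There is no depth.
- order.finish_job(): hands the job in; it is judged then, once.
Trained networks look in the newest picture that a camera, given by its name, has taken for a name from the list of things; names that differ only in an ending like _2 or _b are one class to them, and where a whole thing is asked for, a point or a joint stands for the part that bears it (a point fixed in the world has none). Each returns a list of dicts, best first, with "score" (0 to 1); they miss things now and then, are a little off and sometimes report something else, mostly with a low value. They report only what shows in the picture. A call takes as long as a camera call.
- optics.boxes_of(camera, label): "rect" ([left, top, width, height] in pixels, round what is visible of it).
The state is a dict: "clock": time; "qpos": joint angles; "qd": joint speeds; "tau": joint torques, N m; "eef_pos": TCP position; "tool_rot": TCP orientation; "force": force on the tool from outside, world axes, zero at the start; "torque": the same for the moment, N m; "width": finger opening in mm; "gripper_force": force on a finger pad.
Only numpy, scipy, OpenCV 4.12 (cv2) and the standard library are available. Lean on these libraries where they do the work, as an engineer would, in place of code of your own. Each camera call takes 0.05 s, during which the arm holds its last target. There are 200 camera calls.

### The job

Put each of the four squeegees into the drip tray of its own length: the shortest squeegee into the shortest tray, and so on up to the longest. Leave every one standing blade up, flat on its tray's floor, and do not disturb the ink jar and the roll of tape that stand among them.

Things in the scene. Friction and masses are not known exactly. Their poses are not given: they have to be found in the camera images.
- squeegee_a: the shortest of four squeegees, 60 mm long, loose, standing blade up: a wooden handle 60 x 30 mm and 45 mm high, with a green blade 9 mm thick along the middle of its top, 65 mm high in all (grip across the 30 mm). Origin: centre of the underside; x along its length, y across its thickness, z up to the blade's edge. Ends and sides are alike. 50 to 190 g.
- squeegee_b: the second shortest of four squeegees, 85 mm long, loose, standing blade up: a wooden handle 85 x 30 mm and 45 mm high, with a green blade 9 mm thick along the middle of its top, 65 mm high in all (grip across the 30 mm). Origin: centre of the underside; x along its length, y across its thickness, z up to the blade's edge. Ends and sides are alike. 50 to 190 g.
- squeegee_c: the second longest of four squeegees, 110 mm long, loose, standing blade up: a wooden handle 110 x 30 mm and 45 mm high, with a green blade 9 mm thick along the middle of its top, 65 mm high in all (grip across the 30 mm). Origin: centre of the underside; x along its length, y across its thickness, z up to the blade's edge. Ends and sides are alike. 50 to 190 g.
- squeegee_d: the longest of four squeegees, 135 mm long, loose, standing blade up: a wooden handle 135 x 30 mm and 45 mm high, with a green blade 9 mm thick along the middle of its top, 65 mm high in all (grip across the 30 mm). Origin: centre of the underside; x along its length, y across its thickness, z up to the blade's edge. Ends and sides are alike. 50 to 190 g.
- tray_a: the shortest of four dark steel drip trays, fixed to the bench: open on top, 88 x 54 mm outside and 14 mm high, walls 4 mm, floor 4 mm thick (inside 80 x 46 mm, 10 mm deep; it takes the 60 mm squeegee with 10 mm to spare at each end and 8 mm at each side). Origin: centre of the underside; x along its length, z up.
- tray_b: the second shortest of four dark steel drip trays, fixed to the bench: open on top, 113 x 54 mm outside and 14 mm high, walls 4 mm, floor 4 mm thick (inside 105 x 46 mm, 10 mm deep; it takes the 85 mm squeegee with 10 mm to spare at each end and 8 mm at each side). Origin: centre of the underside; x along its length, z up.
- tray_c: the second longest of four dark steel drip trays, fixed to the bench: open on top, 138 x 54 mm outside and 14 mm high, walls 4 mm, floor 4 mm thick (inside 130 x 46 mm, 10 mm deep; it takes the 110 mm squeegee with 10 mm to spare at each end and 8 mm at each side). Origin: centre of the underside; x along its length, z up.
- tray_d: the longest of four dark steel drip trays, fixed to the bench: open on top, 163 x 54 mm outside and 14 mm high, walls 4 mm, floor 4 mm thick (inside 155 x 46 mm, 10 mm deep; it takes the 135 mm squeegee with 10 mm to spare at each end and 8 mm at each side). Origin: centre of the underside; x along its length, z up.
- jar: bystander: closed grey ink jar with a black lid, 54 mm in diameter, 60 mm high, loose among the trays. Origin: centre of the underside, z up.
- tape: bystander: roll of paper tape lying flat, 84 mm outside and 68 mm inside diameter, 24 mm high, loose among the squeegees. Origin: centre of the underside, z up.

How it is judged:
By the outcome, as a careful person would: the job done as asked, in the order asked, and still so for the second after the job is handed in, with the robot touching nothing.
It also fails if it takes over 102 s, if anything falls off the work surface, if the arm or the gripper's body presses on something with over 40 N, if the wrist force passes 120 N, or if a joint passes its speed limit or range.

## Working session

There is one attempt and no reset: what is moved stays moved. The work goes in short steps, Python scripts to look and compute and a shell command to move; the robot and the scene stay as the last step left them, time stands still between calls to the robot, and variables do not carry over. Pictures are saved under pics/ and viewed, at most 14 in all, crops included, and the job is handed in when it is done.

```bash
mkdir -p pics; ls; python3 - <<'E'
from cell import readout, optics
import cv2,json
for n in ["scene","side","wrist"]:
    im=optics.get_image(n); cv2.imwrite(f"pics/{n}0.png",im["color"][:,:,::-1])
    print(n,im["fovy"],im["cx"],im["cy"],im["view"],[k for k in im])
    for l in ["squeegee_a","tray_a","jar","tape"]:
        print(l,[( [round(v) for v in d["rect"]],round(d["score"],2)) for d in optics.boxes_of(n,l)])
s=readout.read_state();print(s)
E
```

```text
pics
scene 51.60066347382385 255.03306076028673 188.33870847385202 [[ 7.23781655e-02  9.97320793e-01  1.06130443e-02 -4.84129141e+01]
 [-5.21467754e-01  2.87693043e-02  8.52785852e-01  2.23503193e+02]
 [ 8.50195732e-01 -6.72574359e-02  5.22152903e-01 -1.36248755e+03]
 [ 0.00000000e+00  0.00000000e+00  0.00000000e+00  1.00000000e+00]] ['color', 'fovy', 'cx', 'cy', 'view']
squeegee_a [([370, 157, 24, 46], 0.86), ([78, 163, 50, 43], 0.77), ([310, 163, 23, 39], 0.75), ([170, 166, 19, 43], 0.65)]
tray_a [([158, 216, 39, 32], 0.87), ([304, 212, 58, 52], 0.83), ([242, 215, 31, 50], 0.79), ([68, 223, 44, 42], 0.7)]
jar [([401, 200, 30, 31], 0.75)]
tape [([229, 174, 37, 25], 0.86), ([75, 162, 55, 47], 0.64)]
side 57.30761641687119 257.4891844795933 184.95124175956994 [[ 8.54267367e-01 -5.19466775e-01 -1.95329296e-02 -4.69863049e+02]
 [ 3.84566630e-01  6.06247848e-01  6.96112098e-01 -2.28663233e+02]
 [-3.49765310e-01 -6.02177562e-01  7.17667340e-01 -6.69000634e+02]
 [ 0.00000000e+00  0.00000000e+00  0.00000000e+00  1.00000000e+00]] ['color', 'fovy', 'cx', 'cy', 'view']
squeegee_a [([182, 142, 
[... 734 characters left out ...]
75, 'qpos': array([ 1.17120074,  0.62835533,  0.03848664,  1.51739314, -0.02702676,
        0.99629583, -0.01999048]), 'qd': array([-5.42375125e-05,  2.81670317e-03,  1.34459511e-03,  2.65724308e-04,
        3.29701594e-04,  2.16243827e-04, -5.90464979e-04]), 'tau': array([ 5.13219020e-04, -5.63170624e+01,  1.22549023e+00, -1.93769091e+01,
        1.10300659e-02,  1.42618192e-03, -1.12474416e-05]), 'eef_pos': array([ 213.00905091, -614.13143768,  231.34433978]), 'tool_rot': array([ 3.14152784e+00, -7.00942178e-05,  3.33776529e-01]), 'force': array([0.80591304, 0.09719812, 0.20893357]), 'torque': array([-0.03845311, -0.01218375, -0.02468753]), 'gripper_force': 0.0, 'width': 85.45630036323602}
```

View images.

View pics/scene0.png

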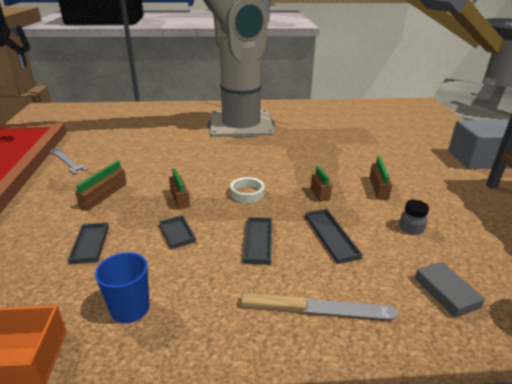

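View pics/side0.png

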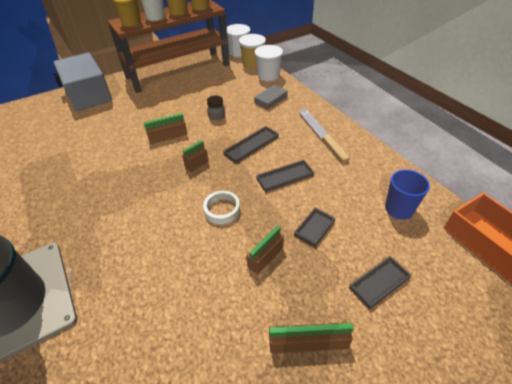

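```bash
cat > h.py <<'E'
import numpy as np, cv2
from cell import readout, optics
def cam(n):
    im=optics.get_image(n); V=np.array(im["view"]); f=192/np.tan(np.radians(im["fovy"]/2))
    return dict(img=im["color"],V=V,f=f,c=np.array([im["cx"],im["cy"]]))
def proj(c,P):
    q=np.atleast_2d(P)@c["V"][:3,:3].T+c["V"][:3,3]
    return np.c_[q[:,0]/-q[:,2],-q[:,1]/-q[:,2]]*c["f"]+c["c"]
def back(c,uv,z):
    uv=np.atleast_2d(uv).astype(float); d=np.c_[(uv-c["c"])/c["f"]*[1,-1],-np.ones(len(uv))]@c["V"][:3,:3]
    o=-c["V"][:3,:3].T@c["V"][:3,3]; return o+d*((z-o[2])/d[:,2])[:,None]
def blobs(mask,amin=25):
    n,l,st,ce=cv2.connectedComponentsWithStats(mask.astype(np.uint8))
    return [np.argwhere(l==i)[:,::-1] for i in range(1,n) if st[i,4]>=amin]
def green(img):
    h=cv2.cvtColor(img,cv2.COLOR_RGB2HSV); return (h[...,0]>45)&(h[...,0]<85)&(h[...,1]>100)&(h[...,2]>40)
def line(P): # centre, yaw, length of elongated planar points
    P=P[:,:2].astype(np.float32); (c,(w,h),a)=cv2.minAreaRect(P)
    if w<h: w,h,a=h,w,a+90
    a=(a+90)%180-90
    return np.round([*c,w,h,a],1)
E
python3 - <<'E'
from h import *
for n in ["scene","side"]:
    c=cam(n)
    print(n)
    for b in blobs(green(c["img"])): print(" g",line(back(c,b,58)))
    for d in optics.boxes_of(n,"tray_a"):
        l,t,w,h=[int(round(v)) for v in d["rect"]]
        g=c["img"][t-3:t+h+3,l-3:l+w+3].max(2); m=max(blobs(g<85),key=len)+[l-3,t-3]
        print(" t",line(back(c,m,12)))
    for k,z in(("jar",30),("tape",12)):
        l,t,w,h=optics.boxes_of(n,k)[0]["rect"]; print(k,np.round(back(c,[[l+w/2,t+h/2]],z)))
E
```

```text
scene
 g [452.  326.6 133.3  16.2  -8. ]
 g [ 446.1 -350.1  151.9   33.   -28.5]
 g [472.9 172.7  81.3  20.3   9.6]
 g [ 475.3 -166.   107.6   12.3   17.5]
 t [ 634.8 -330.   123.4   56.     3.3]
 t [637.4 159.4 170.8  61.6  12.7]
 t [645.6   5.5 147.4  53.1  -6. ]
 t [ 610.  -160.5   98.1   55.6   21.7]
jar [[611. 351.  30.]]
tape [[451.   0.  12.]]
side
 g [443.6 324.2 106.1  31.3  -8.9]
 g [464.3 171.4  62.1  22.6  12.5]
 g [ 466.8 -167.1   90.7   12.4   18. ]
 g [ 438.5 -353.2  134.7   14.8  -28.7]
 t [624.1 155.4 165.3  60.   12. ]
 t [ 621.2 -336.6  114.9   52.8    3.1]
 t [ 595.6 -165.8   91.3   53.    21.9]
 t [ 476.5 -174.7   86.    14.1   17.3]
jar [[617. 343.  30.]]
tape [[447.  -5.  12.]]
```

```bash
python3 -m jog '{"claw":[1,1,1,1,1,1,1,1,1,1,1,1],"xyz":[[0,0,0],[0,0,0],[0.35,-0.43,-0.1],[0.35,-0.43,-0.1],[0.35,-0.43,-0.1],[0.35,-0.43,-0.1],[0.35,-0.43,-0.1],[0.35,-0.43,-0.1],[0.35,-0.43,-0.1],[0.35,-0.43,-0.1],[0.35,-0.43,-0.1],[0.35,-0.43,-0.1]],"twist":[[0,0,0.053],[0,0,0.053],[0,0,0],[0,0,0],[0,0,0],[0,0,0],[0,0,0],[0,0,0],[0,0,0],[0,0,0],[0,0,0],[0,0,0]]}'; python3 -m jog '{"claw":[1,1],"xyz":[[0,0,0],[0,0,0]],"twist":[[0,0,0],[0,0,0]]}'
cat >> h.py <<'E'
import pickle
def snap(tag):
    c=cam("wrist"); cv2.imwrite(f"pics/{tag}.png",c["img"][:,:,::-1]); pickle.dump(c,open(tag+".pkl","wb"))
    for k in ("squeegee_a","tray_a","jar","tape"): print(k,[([round(v) for v in d["rect"]],round(d["score"],2)) for d in optics.boxes_of("wrist",k)])
    return c
E
python3 -c "
from h import *
snap('w1')"
```

```text
clock: 2.65
eef_pos: [563.7, -182.4, 331.9]
tool_rot: [3.141, -0.001, 0.001]
force: [0.6, -0.6, 0.1]
width: 85.7
gripper_force: 0.0
clock: 2.9
eef_pos: [562.1, -184.4, 331.1]
tool_rot: [3.141, 0.001, 0.001]
force: [-0.9, -1.1, 0.2]
width: 85.4
gripper_force: 0.0
squeegee_a [([229, 180, 31, 60], 0.82), ([26, 189, 50, 44], 0.68), ([315, 183, 64, 80], 0.58)]
tray_a [([216, 95, 50, 66], 0.89), ([324, 74, 40, 77], 0.79), ([120, 59, 37, 91], 0.75), ([5, 54, 76, 109], 0.65)]
jar [([28, 186, 45, 45], 0.46)]
tape [([130, 192, 52, 46], 0.77)]
```

View pics/w1.png

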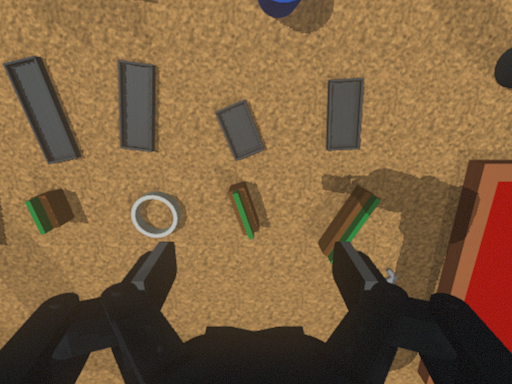

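```bash
python3 -m jog '{"claw":[1,1,1,1,1,1,1,1],"xyz":[[-0.12,-0.5,0],[-0.12,-0.5,0],[-0.12,-0.5,0],[-0.12,-0.5,0],[-0.12,-0.5,0],[-0.12,-0.5,0],[0,0,0],[0,0,0]],"twist":[[0,0,0],[0,0,0],[0,0,0],[0,0,0],[0,0,0],[0,0,0],[0,0,0],[0,0,0]]}'
python3 -c "
from h import *
snap('w2')"
```

```text
clock: 4.15
eef_pos: [490.6, 114.8, 331.4]
tool_rot: [3.141, -0.0, -0.001]
force: [0.3, -1.0, 0.6]
width: 85.1
gripper_force: 0.0
squeegee_a [([207, 148, 23, 47], 0.98), ([479, 169, 33, 52], 0.92), ([118, 147, 26, 72], 0.83), ([401, 141, 37, 58], 0.71)]
tray_a [([300, 5, 48, 103], 0.96), ([400, 50, 50, 67], 0.68), ([192, 0, 56, 125], 0.66)]
jar [([74, 57, 55, 38], 0.97)]
tape [([296, 151, 51, 51], 0.76)]
```

View pics/w2.png

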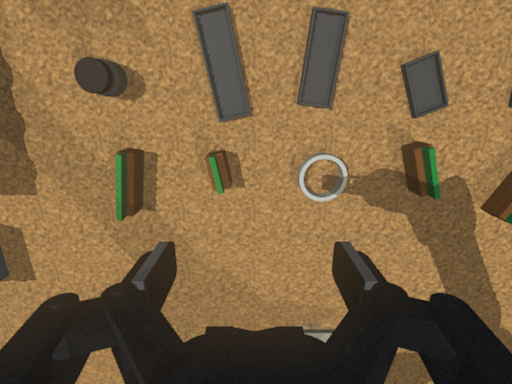

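```bash
cat >> h.py <<'E'
from scipy.optimize import least_squares
def gray(img):
    h=cv2.cvtColor(img,cv2.COLOR_RGB2HSV); return (h[...,1]<75)&(h[...,2]<120)
def box(p,L,W,z0,z1):
    x,y,z,a=p; s=np.array([[i,j,k] for i in(-L/2,L/2) for j in(-W/2,W/2) for k in(z0,z1)])
    R=np.array([[np.cos(a),-np.sin(a),0],[np.sin(a),np.cos(a),0],[0,0,1]]); return s@R.T+[x,y,z]
def feat(m):
    A=m["m00"]; cx,cy=m["m10"]/A,m["m01"]/A
    C=np.array([[m["mu20"],m["mu11"]],[m["mu11"],m["mu02"]]])/A
    w,v=np.linalg.eigh(C); S=v@np.diag(np.sqrt(np.maximum(w,0)))@v.T
    return np.array([cx,cy,2*S[0,0],2*S[1,1],2*S[0,1]])
def bfeat(b):
    t=b.min(0)-2; M=np.zeros((b.max(0)-t+3)[::-1],np.uint8); M[b[:,1]-t[1],b[:,0]-t[0]]=1
    f=feat(cv2.moments(M,True)); f[:2]+=t; return f
def fit(obs,p0,L,W,z0,z1,freeL=True):
    def r(q):
        out=[]
        for c,f in obs:
            h=cv2.convexHull(proj(c,box(q[:4],q[4],W,z0,z1)).astype(np.float32)); out.append((feat(cv2.moments(h))-f)*c["f"]/c["dist"])
        return np.concatenate(out)
    s=least_squares(r,[*p0,L],x_scale=[10,10,10,.1,10],diff_step=1e-4,loss="soft_l1"); return s.x,r(s.x)
E
cat > locate.py <<'E'
from h import *
import sys
O={"squeegee_a":(467,172,11,60),"squeegee_b":(470,-167,17.7,85),"squeegee_c":(446,325,-8.5,110),"squeegee_d":(442,-352,-28.6,135),
"tray_a":(603,-163,22,88),"tray_b":(628,-333,3,113),"tray_c":(640,0,-6,138),"tray_d":(630,157,12,163)}
cams={n:cam(n) for n in("scene","side")}
for n in("w1","w2"): cams[n]=pickle.load(open(n+".pkl","rb"))
for k,(x,y,a,L) in O.items():
    sq=k[0]=="s"; W,z0,z1=(9,45,65) if sq else (54,0,14); obs=[];used=[]
    for n,c in cams.items():
        P=np.array([x,y,(z0+z1)/2]); c["dist"]=1; u=proj(c,P)[0]
        for b in blobs(green(c["img"]) if sq else gray(c["img"]),40):
            if b.min()<=1 or b[:,0].max()>509 or b[:,1].max()>381: continue
            f=bfeat(b); A=cv2.contourArea(cv2.convexHull(proj(c,box((x,y,0,np.radians(a)),L,W,z0,z1)).astype(np.float32)))
            if np.hypot(*(f[:2]-u))<22 and .6<len(b)/A<1.6:
                c["dist"]=c["f"]; obs.append((c,f)); used.append(n)
    for sub in [used]+([[u] for u in ()]):
        p,r=fit(obs,(x,y,0,np.radians(a)),L,W,z0,z1)
        print(k,used,np.round([*p[:3],np.degrees(p[3]),p[4]],1),"\n   ",np.round(r.reshape(-1,5)[:,:2],1).tolist())
E
python3 locate.py
```

```text
squeegee_a ['scene', 'side', 'w2'] [ 4.658e+02  1.750e+02 -1.000e-01  1.060e+01  5.540e+01] 
    [[0.2, -0.3], [0.1, -0.0], [0.2, -0.1]]
squeegee_b ['scene', 'side', 'w1', 'w2'] [ 467.7 -166.6   -0.8   18.1   80.7] 
    [[-0.1, -0.7], [0.2, 0.1], [0.1, -0.7], [-0.3, 0.4]]
squeegee_c ['scene', 'side'] [445.  330.2  -1.6  -9.  102.4] 
    [[0.1, -0.2], [0.1, 0.2]]
squeegee_d ['scene', 'side'] [ 438.  -351.5   -1.3  -28.5  132. ] 
    [[0.5, -0.2], [0.3, 0.2]]
tray_a ['scene', 'side', 'w1', 'w2'] [ 600.9 -160.8   -1.2   21.3   85.8] 
    [[0.1, -0.1], [0.4, 0.0], [-0.0, 0.2], [-0.2, -0.1]]
tray_b ['scene', 'side', 'w1'] [ 626.4 -333.8   -0.7    3.7  110.1] 
    [[0.1, -0.2], [0.2, -0.2], [-0.1, 0.0]]
tray_c ['scene', 'side', 'w1', 'w2'] [637.5   8.5  -1.   -6.9 135.1] 
    [[0.2, -0.1], [0.2, -0.0], [0.3, 0.5], [-0.2, -0.3]]
tray_d ['scene', 'side', 'w1', 'w2'] [ 6.302e+02  1.634e+02 -6.000e-01  1.180e+01  1.596e+02] 
    [[0.2, -0.1], [0.5, -0.3], [0.4, 0.7], [-0.3, -0.4]]
```

```bash
cat > plan.py <<'E'
import sys; from h import *
s=readout.read_state(); p=s["eef_pos"]; x,y,yaw=map(float,sys.argv[1:4]); a=np.radians(yaw); c,d=np.cos(a),np.sin(a)
D=np.array([x,y])-p[:2]; z0=s["tool_rot"][2]
print("at",np.round(p,1),"rot deg",np.round(np.degrees(s["tool_rot"]),2),"w",round(s["width"],1),"F",np.round(s["force"],1),"gf",round(s["gripper_force"],1))
print("twist z",round(-(a-z0)/np.pi,4),"then x,y",np.round([D@[c,d]/100,D@[d,-c]/100],3),"z now",round(p[2],1))
E
python3 plan.py 465.8 175 10.6
python3 -m jog '{"claw":[1,1,1,1,1,1,1,1],"xyz":[[0,0,0],[-0.07,-0.32,0.2],[-0.07,-0.32,0.5],[0,0,0.5],[0,0,0.5],[0,0,0.5],[0,0,0.3],[0,0,0]],"twist":[[0,0,-0.059],[0,0,0],[0,0,0],[0,0,0],[0,0,0],[0,0,0],[0,0,0],[0,0,0]]}'
python3 plan.py 465.8 175 10.6
```

```text
at [490.6 115.3 331.3] rot deg [ 1.7999e+02 -0.0000e+00 -4.0000e-02] w 85.3 F [ 0.6 -0.1 -0.3] gf 0.0
twist z -0.0591 then x,y [-0.134 -0.633] z now 331.3
clock: 5.5
eef_pos: [463.5, 175.5, 79.5]
tool_rot: [3.14, 0.005, 0.186]
force: [0.6, -1.3, 0.2]
width: 85.6
gripper_force: 0.0
at [463.5 175.5  79.5] rot deg [179.93   0.26  10.64] w 85.6 F [ 0.6 -1.3  0.2] gf 0.0
twist z 0.0002 then x,y [0.022 0.009] z now 79.5
```

```bash
python3 -m jog '{"claw":[1,1,1,1,0,0,0,0,0,0],"xyz":[[0.01,0,0.3],[0,0,0.26],[0,0,0.1],[0,0,0],[0,0,0],[0,0,0],[0,0,0],[0,0,0],[0,0,0],[0,0,0]],"twist":[[0,0,0],[0,0,0],[0,0,0],[0,0,0],[0,0,0],[0,0,0],[0,0,0],[0,0,0],[0,0,0],[0,0,0]]}'
python3 plan.py 600.9 -160.8 21.3
```

```text
clock: 6.75
eef_pos: [466.2, 176.7, 16.0]
tool_rot: [-3.141, -0.001, 0.186]
force: [-0.7, -0.5, 5.8]
width: 29.2
gripper_force: 60.1
at [466.2 176.7  16. ] rot deg [-1.7999e+02 -6.0000e-02  1.0660e+01] w 29.2 F [-0.7 -0.5  5.8] gf 60.1
twist z -0.0591 then x,y [0.029 3.633] z now 16.0
```

```bash
python3 -m jog '{"claw":[0,0,0,0,0,0,0,0,0,0,0,0],"xyz":[[0,0,-0.3],[0,0,-0.5],[0,0,-0.2],[0,0,0],[0,0.4,0],[0,0.55,0],[0,0.55,0],[0.02,0.55,0],[0,0.55,0],[0,0.55,0],[0,0.4,0],[0,0.08,0]],"twist":[[0,0,0],[0,0,0],[0,0,0],[0,0,-0.059],[0,0,0],[0,0,0],[0,0,0],[0,0,0],[0,0,0],[0,0,0],[0,0,0],[0,0,0]]}'
python3 -m jog '{"claw":[0],"xyz":[[0,0,0]],"twist":[[0,0,0]]}' >/dev/null
python3 -c "
from h import *
snap('w3')"
python3 plan.py 600.9 -160.8 21.3
```

```text
clock: 8.25
eef_pos: [599.4, -165.4, 115.0]
tool_rot: [3.14, 0.001, 0.366]
force: [1.1, 0.1, -0.7]
width: 29.2
gripper_force: 59.4
squeegee_a [([224, 190, 61, 140], 0.95), ([338, 346, 46, 38], 0.8), ([217, 300, 13, 26], 0.72)]
tray_a [([223, 139, 65, 66], 0.73), ([372, 164, 110, 118], 0.61), ([31, 0, 120, 165], 0.61)]
jar []
tape []
at [ 599.3 -159.1  115.4] rot deg [-179.95   -0.     21.42] w 29.2 F [-0.4 -0.8 -1.3] gf 59.4
twist z 0.0007 then x,y [0.009 0.022] z now 115.4
```

View pics/w3.png

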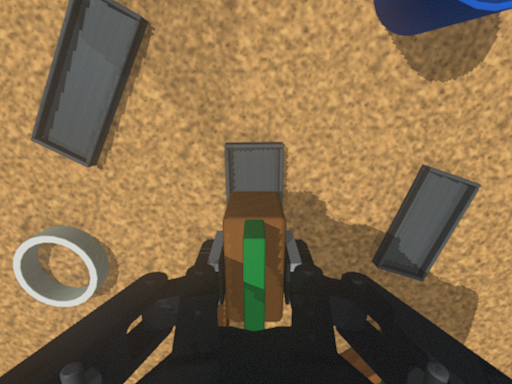

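```bash
python3 -m jog '{"claw":[0,0,0,0,0,1,1,1,1,1,1,1],"xyz":[[0.01,0.02,0.4],[0,0,0.35],[0,0,0.15],[0,0,0.05],[0,0,0],[0,0,0],[0,0,0],[0,0,0],[0,0,-0.3],[0,0,-0.5],[0,0,-0.2],[0,0,0]],"twist":[[0,0,0],[0,0,0],[0,0,0],[0,0,0],[0,0,0],[0,0,0],[0,0,0],[0,0,0],[0,0,0],[0,0,0],[0,0,0],[0,0,0]]}'
python3 plan.py 467.7 -166.6 18.1
python3 -c "
from h import *
snap('w4')"
```

```text
clock: 10.12
eef_pos: [602.4, -162.9, 122.2]
tool_rot: [3.139, -0.003, 0.371]
force: [0.1, 0.2, -1.0]
width: 85.3
gripper_force: 0.0
at [ 602.4 -162.9  122.2] rot deg [179.87  -0.19  21.27] w 85.3 F [ 0.1  0.2 -1. ] gf 0.0
twist z 0.0176 then x,y [-1.292 -0.383] z now 122.2
squeegee_a [([236, 161, 36, 85], 0.62), ([382, 348, 41, 36], 0.59), ([194, 260, 35, 73], 0.57)]
tray_a [([370, 164, 101, 115], 0.73), ([221, 142, 59, 92], 0.72), ([35, 0, 113, 168], 0.61)]
jar []
tape [([17, 224, 93, 75], 0.97)]
```

View pics/w4.png

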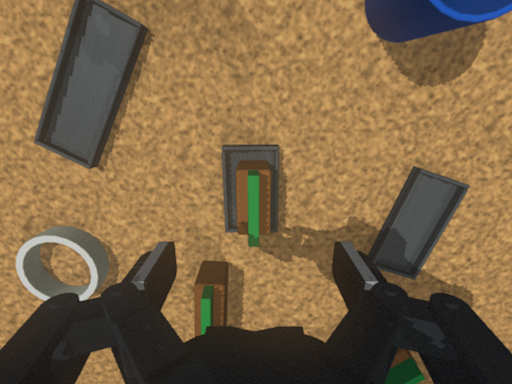

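```bash
python3 -m jog '{"claw":[1,1,1,1,1,1,1],"xyz":[[0,0,0],[-0.32,-0.09,0],[-0.45,-0.14,0],[-0.4,-0.12,0],[-0.12,-0.03,0.2],[0,0,0.2],[0,0,0]],"twist":[[0,0,0.018],[0,0,0],[0,0,0],[0,0,0],[0,0,0],[0,0,0],[0,0,0]]}'
python3 plan.py 467.7 -166.6 18.1
```

```text
clock: 11.25
eef_pos: [465.3, -165.9, 78.8]
tool_rot: [-3.139, 0.003, 0.315]
force: [-0.0, 0.3, -0.4]
width: 85.6
gripper_force: 0.0
at [ 465.3 -165.9   78.8] rot deg [-179.87    0.19   18.05] w 85.6 F [-0.   0.3 -0.4] gf 0.0
twist z -0.0003 then x,y [0.021 0.015] z now 78.8
```

```bash
python3 -m jog '{"claw":[1,1,1,1,0,0,0,0,0,0],"xyz":[[0.01,0.01,0.3],[0,0,0.25],[0,0,0.1],[0,0,0],[0,0,0],[0,0,0],[0,0,0],[0,0,0],[0,0,0],[0,0,0]],"twist":[[0,0,0],[0,0,0],[0,0,0],[0,0,0],[0,0,0],[0,0,0],[0,0,0],[0,0,0],[0,0,0],[0,0,0]]}'
python3 plan.py 626.4 -333.8 3.7
```

```text
clock: 12.5
eef_pos: [468.4, -167.1, 16.0]
tool_rot: [3.141, -0.001, 0.315]
force: [-0.1, 0.3, 6.9]
width: 28.7
gripper_force: 60.1
at [ 468.4 -167.1   16. ] rot deg [ 1.7996e+02 -5.0000e-02  1.8040e+01] w 28.7 F [-0.1  0.3  6.9] gf 60.1
twist z 0.0797 then x,y [1.469 1.766] z now 16.0
```

```bash
python3 -m jog '{"claw":[0,0,0,0,0,0,0,0,0,0,0,0],"xyz":[[0,0,-0.3],[0,0,-0.5],[0,0,-0.2],[0,0,0],[0,0,0],[0.25,0.3,0],[0.36,0.44,0],[0.36,0.44,0],[0.3,0.36,0],[0.2,0.23,0],[0,0,0],[0,0,0]],"twist":[[0,0,0],[0,0,0],[0,0,0],[0,0,0.04],[0,0,0.04],[0,0,0],[0,0,0],[0,0,0],[0,0,0],[0,0,0],[0,0,0],[0,0,0]]}'
python3 plan.py 626.4 -333.8 3.7
```

```text
clock: 14.0
eef_pos: [624.9, -333.1, 114.7]
tool_rot: [-3.14, 0.002, 0.064]
force: [-0.5, 0.5, -0.6]
width: 29.0
gripper_force: 59.5
at [ 624.9 -333.1  114.7] rot deg [-1.7991e+02  1.0000e-01  3.6700e+00] w 29.0 F [-0.5  0.5 -0.6] gf 59.5
twist z -0.0002 then x,y [0.015 0.008] z now 114.7
```

```bash
python3 -m jog '{"claw":[0,0,0,0,0,1,1,1,1,1,1,1],"xyz":[[0.01,0.01,0.4],[0,0,0.35],[0,0,0.15],[0,0,0.05],[0,0,0],[0,0,0],[0,0,0],[0,0,0],[0,0,-0.3],[0,0,-0.5],[0,0,-0.2],[0,0,0]],"twist":[[0,0,0],[0,0,0],[0,0,0],[0,0,0],[0,0,0],[0,0,0],[0,0,0],[0,0,0],[0,0,0],[0,0,0],[0,0,0],[0,0,0]]}'
python3 plan.py 445 330.2 -9
python3 -c "
from h import *
snap('w5')"
```

```text
clock: 15.5
eef_pos: [627.9, -335.7, 122.0]
tool_rot: [3.14, -0.003, 0.063]
force: [-0.1, 0.8, -0.7]
width: 85.7
gripper_force: 0.0
at [ 627.9 -335.7  122. ] rot deg [ 1.799e+02 -1.700e-01  3.640e+00] w 85.7 F [-0.1  0.8 -0.7] gf 0.0
twist z 0.0702 then x,y [-2.848 -6.291] z now 122.0
squeegee_a [([9, 170, 99, 93], 0.75), ([234, 145, 38, 113], 0.62)]
tray_a [([222, 130, 61, 113], 0.65), ([27, 154, 101, 97], 0.6)]
jar []
tape [([0, 313, 2, 14], 0.5)]
```

View pics/w5.png

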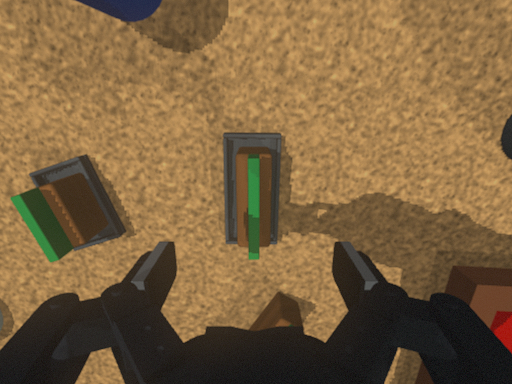

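```bash
python3 -m jog '{"claw":[1,1,1,1,1,1,1,1,1,1,1,1],"xyz":[[0,0,0],[0,0,0],[-0.15,-0.32,0],[-0.24,-0.53,0],[-0.24,-0.53,0],[-0.24,-0.53,0],[-0.24,-0.53,0],[-0.24,-0.53,0],[-0.24,-0.53,0],[-0.24,-0.53,0],[-0.24,-0.53,0],[-0.24,-0.53,0]],"twist":[[0,0,0.035],[0,0,0.035],[0,0,0],[0,0,0],[0,0,0],[0,0,0],[0,0,0],[0,0,0],[0,0,0],[0,0,0],[0,0,0],[0,0,0]]}' >/dev/null;python3 -m jog '{"claw":[1,1,1,1],"xyz":[[-0.24,-0.53,0],[-0.18,-0.4,0],[0,0,0],[0,0,0]],"twist":[[0,0,0],[0,0,0],[0,0,0],[0,0,0]]}'
python3 plan.py 445 330.2 -9
```

```text
clock: 17.75
eef_pos: [450.8, 301.0, 119.6]
tool_rot: [3.14, 0.001, -0.156]
force: [0.8, -0.8, -0.5]
width: 85.3
gripper_force: 0.0
at [450.8 301.  119.6] rot deg [ 1.7989e+02  4.0000e-02 -8.9600e+00] w 85.3 F [ 0.8 -0.8 -0.5] gf 0.0
twist z 0.0002 then x,y [-0.102 -0.279] z now 119.6
```

```bash
python3 -m jog '{"claw":[1,1,1,1,1],"xyz":[[-0.05,-0.14,0],[-0.05,-0.14,0.15],[0,0,0.25],[0,0,0],[0,0,0]],"twist":[[0,0,0],[0,0,0],[0,0,0],[0,0,0],[0,0,0]]}'
python3 plan.py 445 330.2 -9
python3 -c "
from h import *
for w,p,L in (('w2',(445,330.2,0,-.157),110),('w1',(438,-351.5,0,-.497),135)):
    c=pickle.load(open(w+'.pkl','rb'))
    print(feat(cv2.moments(cv2.convexHull(proj(c,box(p,L,9,45,65)).astype(np.float32)))))
    for b in blobs(green(c['img'])): print('  ',len(b),bfeat(b))
"
```

```text
clock: 18.38
eef_pos: [445.6, 331.4, 80.3]
tool_rot: [3.142, 0.0, -0.157]
force: [0.0, -0.1, 0.2]
width: 85.6
gripper_force: 0.0
at [445.6 331.4  80.3] rot deg [180.     0.    -8.97] w 85.6 F [ 0.  -0.1  0.2] gf 0.0
twist z 0.0002 then x,y [-0.004  0.012] z now 80.3
[120.34398149 185.76626508   6.57261641  38.5886743   -0.45898465]
   588 [430.93877551 171.57823129   7.1947536   28.66781171   3.2975124 ]
   371 [118.64420485 185.36118598   3.25395179  37.37514659   0.37408334]
   215 [215.71627907 174.2372093    4.41849281  20.55082176   4.39942394]
   41 [ 5.09073171e+02  2.18292683e+02  3.21849573e+00  4.69440916e+00
 -5.03999780e-01]
[353.12185101 229.53393168  19.72249981  32.54346905 -18.59829887]
   266 [242.87218045 214.89849624   6.04919164  25.34276932   8.06947118]
   463 [359.12958963 221.23110151  14.88520942  20.45290908 -11.83674394]
   187 [ 34.87700535 216.4973262    6.52656293  17.69494423   7.25517631]
   37 [330.91891892 256.56756757   2.19671896   6.4511544   -0.47875913]
```

```bash
python3 -m jog '{"claw":[1,1,1,1,0,0,0,0,0,0],"xyz":[[0,0.01,0.3],[0,0,0.26],[0,0,0.09],[0,0,0],[0,0,0],[0,0,0],[0,0,0],[0,0,0],[0,0,0],[0,0,0]],"twist":[[0,0,0],[0,0,0],[0,0,0],[0,0,0],[0,0,0],[0,0,0],[0,0,0],[0,0,0],[0,0,0],[0,0,0]]}'
python3 plan.py 637.5 8.5 -6.9
```

```text
clock: 19.62
eef_pos: [445.7, 330.6, 16.0]
tool_rot: [-3.141, -0.001, -0.156]
force: [-0.6, -0.7, 6.9]
width: 28.9
gripper_force: 60.4
at [445.7 330.6  16. ] rot deg [-1.7995e+02 -5.0000e-02 -8.9500e+00] w 28.9 F [-0.6 -0.7  6.9] gf 60.4
twist z -0.0114 then x,y [2.291 2.967] z now 16.0
```

```bash
python3 -m jog '{"claw":[0,0,0,0,0,0,0,0,0,0,0,0],"xyz":[[0,0,-0.3],[0,0,-0.5],[0,0,-0.2],[0.24,0.31,0],[0.35,0.45,0],[0.35,0.45,0],[0.35,0.45,0],[0.35,0.45,0],[0.35,0.45,0],[0.25,0.33,0],[0.05,0.08,0],[0,0,0]],"twist":[[0,0,0],[0,0,0],[0,0,-0.011],[0,0,0],[0,0,0],[0,0,0],[0,0,0],[0,0,0],[0,0,0],[0,0,0],[0,0,0],[0,0,0]]}' >/dev/null
python3 -m jog '{"claw":[0],"xyz":[[0,0,0]],"twist":[[0,0,0]]}'
python3 plan.py 637.5 8.5 -6.9
```

```text
clock: 21.25
eef_pos: [635.7, 10.0, 115.1]
tool_rot: [-3.14, 0.001, -0.119]
force: [-0.1, 0.8, -1.1]
width: 29.3
gripper_force: 59.6
at [635.7  10.  115.1] rot deg [-1.7992e+02  8.0000e-02 -6.8300e+00] w 29.3 F [-0.1  0.8 -1.1] gf 59.6
twist z 0.0004 then x,y [0.02  0.012] z now 115.1
```

```bash
python3 -m jog '{"claw":[0,0,0,0,0,1,1,1,1,1,1,1],"xyz":[[0.015,0.01,0.4],[0,0,0.35],[0,0,0.15],[0,0,0.05],[0,0,0],[0,0,0],[0,0,0],[0,0,0],[0,0,-0.3],[0,0,-0.5],[0,0,-0.2],[0,0,0]],"twist":[[0,0,0],[0,0,0],[0,0,0],[0,0,0],[0,0,0],[0,0,0],[0,0,0],[0,0,0],[0,0,0],[0,0,0],[0,0,0],[0,0,0]]}'
python3 plan.py 438 -351.5 -28.5
python3 -c "
from h import *
snap('w6')"
```

```text
clock: 22.75
eef_pos: [639.4, 6.5, 122.3]
tool_rot: [-3.141, -0.004, -0.122]
force: [-0.2, -0.3, -0.6]
width: 85.5
gripper_force: 0.0
at [639.4   6.5 122.3] rot deg [-179.96   -0.24   -6.99] w 85.5 F [-0.2 -0.3 -0.6] gf 0.0
twist z 0.1195 then x,y [-0.062  4.107] z now 122.3
squeegee_a [([400, 174, 86, 87], 0.88), ([235, 132, 37, 142], 0.63)]
tray_a [([39, 130, 116, 153], 0.81), ([379, 154, 69, 100], 0.68), ([224, 115, 58, 139], 0.57)]
jar []
tape [([248, 304, 70, 32], 0.75)]
```

View pics/w6.png

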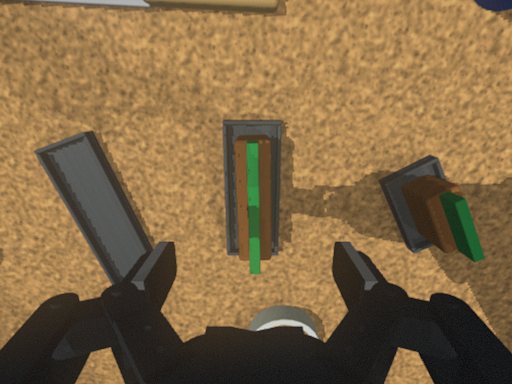

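```bash
python3 -m jog '{"claw":[1,1,1,1,1,1,1,1,1,1,1,1],"xyz":[[0,0,0],[0,0,0],[0,0,0],[-0.06,0.3,0],[0,0.55,0],[0,0.55,0],[0,0.55,0],[0,0.55,0],[0,0.55,0],[0,0.55,0],[0,0.4,0],[0,0.1,0]],"twist":[[0,0,0.04],[0,0,0.04],[0,0,0.04],[0,0,0],[0,0,0],[0,0,0],[0,0,0],[0,0,0],[0,0,0],[0,0,0],[0,0,0],[0,0,0]]}' >/dev/null
python3 -m jog '{"claw":[1,1],"xyz":[[0,0,0.2],[0,0,0.2]],"twist":[[0,0,0],[0,0,0]]}'
python3 -m jog '{"claw":[1,1],"xyz":[[0,0,0],[0,0,0]],"twist":[[0,0,0],[0,0,0]]}' >/dev/null
python3 plan.py 438 -351.5 -28.5
```

```text
clock: 24.75
eef_pos: [437.3, -349.4, 79.4]
tool_rot: [-3.14, 0.0, -0.497]
force: [0.6, -0.4, 0.0]
width: 85.2
gripper_force: 0.0
at [ 437.2 -350.1   80.5] rot deg [-1.7998e+02 -1.0000e-02 -2.8510e+01] w 85.1 F [ 0.1 -0.6  0.6] gf 0.0
twist z -0.0 then x,y [0.013 0.009] z now 80.5
```

```bash
python3 -m jog '{"claw":[1,1,1,1,0,0,0,0,0,0],"xyz":[[0.01,0.01,0.3],[0,0,0.26],[0,0,0.09],[0,0,0],[0,0,0],[0,0,0],[0,0,0],[0,0,0],[0,0,0],[0,0,0]],"twist":[[0,0,0],[0,0,0],[0,0,0],[0,0,0],[0,0,0],[0,0,0],[0,0,0],[0,0,0],[0,0,0],[0,0,0]]}'
python3 plan.py 630.2 163.4 11.8
```

```text
clock: 26.25
eef_pos: [437.4, -352.3, 16.0]
tool_rot: [3.142, -0.001, -0.499]
force: [-0.4, 1.8, 5.4]
width: 29.1
gripper_force: 60.3
at [ 437.4 -352.3   16. ] rot deg [ 1.800e+02 -6.000e-02 -2.857e+01] w 29.1 F [-0.4  1.8  5.4] gf 60.3
twist z -0.2243 then x,y [ 2.942 -4.654] z now 16.0
```

```bash
python3 -m jog '{"claw":[0,0,0,0,0,0,0,0,0,0],"xyz":[[0,0,-0.3],[0,0,-0.5],[0,0,-0.3],[0,0,-0.1],[0,0,0],[0,0,0],[0,0,0],[0,0,0],[0,0,0],[0,0,0]],"twist":[[0,0,0],[0,0,0],[0,0,0],[0,0,-0.03],[0,0,-0.045],[0,0,-0.045],[0,0,-0.045],[0,0,-0.045],[0,0,-0.014],[0,0,0]]}'
python3 -m jog '{"claw":[0,0,0,0,0,0,0,0,0,0,0,0],"xyz":[[0.15,-0.24,0],[0.26,-0.41,0],[0.29,-0.46,0],[0.29,-0.46,0],[0.29,-0.46,0],[0.29,-0.46,0],[0.29,-0.46,0],[0.29,-0.46,0],[0.29,-0.46,0],[0.26,-0.41,0],[0.15,-0.24,0],[0,0,0]],"twist":[[0,0,0],[0,0,0],[0,0,0],[0,0,0],[0,0,0],[0,0,0],[0,0,0],[0,0,0],[0,0,0],[0,0,0],[0,0,0],[0,0,0]]}' >/dev/null
python3 -m jog '{"claw":[0,0],"xyz":[[0,0,0],[0,0,0]],"twist":[[0,0,0],[0,0,0]]}'
python3 plan.py 630.2 163.4 11.8
```

```text
clock: 27.5
eef_pos: [436.6, -352.1, 135.1]
tool_rot: [-3.141, 0.0, 0.203]
force: [-0.2, -0.0, -1.7]
width: 29.4
gripper_force: 59.7
clock: 29.25
eef_pos: [623.7, 146.6, 135.2]
tool_rot: [3.14, 0.001, 0.203]
force: [-0.2, 0.4, -1.6]
width: 29.1
gripper_force: 59.7
at [623.7 146.6 135.2] rot deg [1.7994e+02 4.0000e-02 1.1610e+01] w 29.1 F [-0.2  0.4 -1.6] gf 59.7
twist z -0.0011 then x,y [ 0.098 -0.151] z now 135.2
```

```bash
python3 -m jog '{"claw":[0,0,0,0],"xyz":[[0.1,-0.15,0],[0,0,0.2],[0,0,0],[0,0,0]],"twist":[[0,0,-0.001],[0,0,0],[0,0,0],[0,0,0]]}'
python3 plan.py 630.2 163.4 11.8
python3 -c "
from h import *
snap('w7')"
```

```text
clock: 29.75
eef_pos: [631.1, 165.4, 115.7]
tool_rot: [-3.141, -0.001, 0.208]
force: [0.1, 0.3, -2.3]
width: 29.2
gripper_force: 59.7
at [631.1 165.4 115.7] rot deg [-1.7999e+02 -3.0000e-02  1.1920e+01] w 29.2 F [ 0.1  0.3 -2.3] gf 59.7
twist z 0.0006 then x,y [-0.013  0.018] z now 115.7
squeegee_a [([376, 158, 121, 142], 0.89), ([217, 122, 72, 212], 0.63)]
tray_a [([353, 140, 121, 138], 0.95), ([226, 105, 61, 21], 0.9), ([506, 279, 6, 34], 0.49)]
jar []
tape [([333, 334, 52, 48], 0.78)]
```

View pics/w7.png

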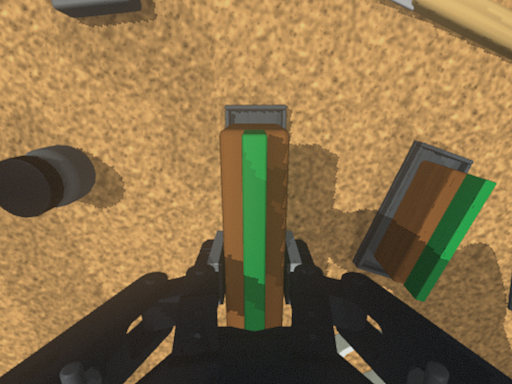

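```bash
python3 -m jog '{"claw":[0,0,0,0,0,1,1,1,1,1,1,1],"xyz":[[-0.01,0.01,0.4],[0,0,0.35],[0,0,0.15],[0,0,0.055],[0,0,0],[0,0,0],[0,0,0],[0,0,0],[0,0,-0.3],[0,0,-0.5],[0,0,-0.3],[0,0,0]],"twist":[[0,0,0],[0,0,0],[0,0,0],[0,0,0],[0,0,0],[0,0,0],[0,0,0],[0,0,0],[0,0,0],[0,0,0],[0,0,0],[0,0,0]]}'
python3 -m jog '{"claw":[1,1,1,1,1,1,1],"xyz":[[-0.4,0,-0.4],[-0.4,0,-0.4],[-0.4,0,-0.4],[-0.4,0,-0.4],[0,0,0],[0,0,0],[0,0,0]],"twist":[[0,0,0],[0,0,0],[0,0,0],[0,0,0],[0,0,0],[0,0,0],[0,0,0]]}'
python3 -c "
from h import *
for n in('wrist','side'):
    c=cam(n); cv2.imwrite(f'pics/end_{n}.png',c['img'][:,:,::-1])
"
```

```text
clock: 31.5
eef_pos: [632.0, 164.6, 133.0]
tool_rot: [-3.141, -0.006, 0.208]
force: [0.1, -0.3, 0.2]
width: 85.4
gripper_force: 0.0
clock: 32.38
eef_pos: [473.6, 130.9, 288.2]
tool_rot: [3.142, 0.002, 0.208]
force: [0.0, -0.3, -0.4]
width: 85.4
gripper_force: 0.0
```

View pics/end_wrist.png

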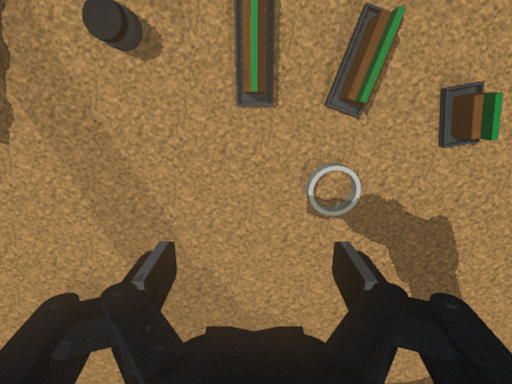

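View pics/end_side.png

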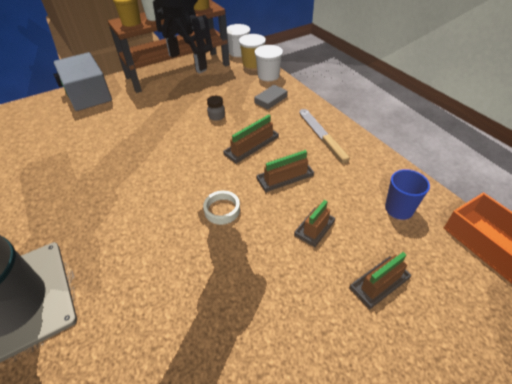

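The side view shows all four squeegees standing blade up in their trays, at about (251,137), (286,170), (315,222) and (381,280). The jar at (216,107) and the tape at (222,208) are where they started.

```bash
python3 -c "
from cell import order
print(order.finish_job())"
```

```text
the job is handed in; nothing more can be done
None
```

All four squeegees stand blade up in their matching trays, placed shortest to longest; the jar and tape look undisturbed in the last pictures, and the job was handed in at about 32 s.

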